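Tip the paddle board out of the storage box and onto the kitchen scale

ROBOT

A 6-joint arm with a two-finger parallel gripper is mounted at the origin on the work surface. World frame = base frame: x ahead of the robot, y to its left, z up, the work surface at z = 0. Lengths are in m, angles in rad, forces in N, time in s.
With the tool pointing down it reaches from about 0.2 to 0.875 m from the base axis. Payload 3.4 kg.
Tool frame: the origin (TCP) lies on the centre line of the jaws, within the pads' length; the fingertips stand 19 mm ahead of it and the grasp point (between the pads) is the TCP; z points along the fingers, y is the line along which they close (so a half turn about z gives the same grasp; the last joint's range is limited). The gripper opens to 94 mm and grips with 3 to 60 N. Pads are 16 mm wide; open, the fingers measure 119 mm over their backs; the gripper's body (75 mm by 177 mm) begins 78 mm behind the grasp point.
Start: joints at [1.114, 0.276, 1.505, -0, 1.361, -0.121], TCP at [0.189, 0.543, 0.185] pointing down, gripper open.
Joint ranges: [-2.89, 2.89], [-0.75, 2.08], [0.22, 2.7], [-1.18, 4.32], [0.11, 2.71], [-2.7, 2.7]. Speed limits (rad/s): [2.57, 2.57, 3.14, 3.14, 3.14, 3.14].

INTERFACE

Orientations are given as a rotation vector (axis times angle).
In Python, from station import get_obs, snapshot, finish_job, masks_of, tip_of gives the robot as it stands.
- The arm moves only by the tool drive_tool, never from a script. Its argument "motion" is a list of rows, each a list of 7 numbers: the shift along the tool's x, y, z normalised to -1 to 1, where 1 is 0.02 m, then the turn, a rotation vector about the tool's x, y, z normalised to -1 to 1, where 1 is 10 degrees, then the closure, from 0 (fully open) to 1 (shut). In form: [[dx, dy, dz, ax, ay, az, jaw], ...]. A call has 1 to 12 rows; each row shifts and turns the commanded pose from where the row before left it, along the tool's axes as they then stand; what a row does not reach is not made up. A row lasts 1/8 s, in which the tool goes at most 62.5 mm and 10.7 degrees, less where a joint would pass 70% of its speed; a pose out of reach is approached as far as the arm can. A call with a number of a shift or a turn outside -1 to 1 is refused whole. A call with a gripper value outside its range is refused whole. The fingers move at their own pace and stop on an object; "grip_force" is the grip in N (left out, the last holds). Time passes only in rows, so rows that do not move let the fingers close. It gives the time, the measured TCP pose, the force, the opening and the grip force at its end, in the units of the state.
- get_obs(): the state, without advancing time (a new reading comes with each control period).
- snapshot(name): name is "side" or "top"; returns a dict with "color" (384x512x3 uint8, red, green, blue), "vfov" (degrees; the focal length in pixels is half the picture's height over the tangent of half this angle, whatever the lens; pixels are square), "cx", "cy" (the principal point, pixels), "world_to_cam" (4x4, takes a point from world to camera coordinates). Camera axes: x right, y up, looking along -z (the intrinsics and any distortion apply to the point x, -y, -z); pixel columns grow to the right and rows downward; lengths in m; the calibration is good to about 2 mm. A picture is of the moment at which its call begins. There is no depth.
- finish_job(): hands the job in; it is judged then, once.
Trained networks look in a picture, given as the dict that the camera call returned (one of the last four; its "shot" number tells which), for a name from the list of things; names that differ only in an ending like _2 or _b are one class to them, and where a whole thing is asked for, a point or a joint stands for the part that bears it (a point fixed in the world has none). Each returns a list of dicts, best first, with "conf" (0 to 1); they miss things now and then, are a little off and sometimes report something else, mostly with a low value. They report only what shows in the picture. A call takes as long as a camera call. They do not tell look-alikes from the thing itself.
- masks_of(picture, thing): "mask" (384x512 bool, what is visible of it) and "point" ([column, row] in pixels, amid what is visible of it).
- tip_of(picture, thing): "point" ([column, row] in pixels: a listed point, or the origin of a listed thing).
The state is a dict: "time": time; "joints": joint angles; "qvel": joint speeds; "joint_torque": joint torques, N m; "tool_pos": TCP position; "eef_rot": TCP orientation; "force": force on the tool from outside, world axes, zero at the start; "ft_torque": the same for the moment, N m; "finger_gap": opening from 0.0 (shut) to 1.0 (fully open); "finger_force": force on a finger pad.
Only numpy, scipy, OpenCV 4.12 (cv2) and the standard library are available. Lean on these libraries where they do the work, as an engineer would, in place of code of your own. Each camera call takes 0.05 s, during which the arm holds its last target. There are 200 camera calls.

TASK

Take the wooden paddle board out of the frosted storage box: lift its handle end, then draw it out from under the fixed rear cover. Lay it flat on the kitchen scale with its blade in the middle of the steel platform, lowering it all the way before letting go, and leave the sugar bowl, timer and spatula where they are.

Things in the scene. Friction and masses are not known exactly. Their poses are not given: they have to be found in the camera images.
- box: Frosted plastic storage box, fixed. Outer 172 (x) x 124 (y) mm, rim 140 high; walls 4 thick, inner floor 5 above the cart. Origin: centre of its underside, z up. Its mouth is open over the full inner width (116) for 104 mm from the inside of the -x wall (the robot's side); the last 60 mm at the +x end is roofed by a fixed cover, z 140 to 144.
- cover_edge (a point): Middle of the front edge of the box's fixed rear cover, on its upper face: box frame (22, 0, 144) mm. The box's flap, 100 long, folded open and fixed, rises backward from here over the cover to box x = +121, z = 188 mm; nothing stands over the open part of the mouth.
- board: Dark wooden paddle board, 14 mm thick, about 130 g, loose. Origin: centre of the blade, mid-thickness; z normal to its faces. Blade 110 (x, -55 to +55) x 90 (y); in line with it the handle, 34 wide (y), x = -55 to -140. Centre of mass about 22 mm from the origin towards the handle. Either face may end uppermost.
- board_handle (a point): On the board's handle, mid-thickness, 20 mm from its end (board x = -120 mm); axes as board. At the start the board slants about 38 degrees from level in the box: handle end up against the -x wall, just below the rim, blade end down in the bottom corner under the cover; about 40 mm free on either side of the handle.
- board_foot (a point): Middle of the board's blade end, mid-thickness (board x = +55 mm); axes as board.
- scale: Kitchen scale, fixed to the cart. A square steel platform 150 x 150 mm, 8 thick, top 38 mm above the cart, on a 130 x 130 grey base. Origin: centre of its underside, z up; x, y along the platform's sides; the dark readout is on its -x side. The platform does not sink.
- scale_top (a point): Centre of the upper face of the scale's platform, 38 mm above the cart; axes as scale.
- bowl: Lidded white ceramic sugar bowl, 92 across, 100 high, loose; bystander. Origin: centre of its underside.
- timer: Round steel kitchen timer, 64 across, 42 high, loose; bystander. Origin: centre of its underside.
- spatula: Orange spatula with wooden handle, 260 long, lying on the cart, loose; bystander.
Mind the look-alikes: they are no part of the job. Several things have the shape of the board; the one meant has the colours described above.

How it is judged:
On the way:
1. the board is out of the box: the end of its blade is above the rim, or beyond the box's -x wall ((z of board_foot in the frame of box above 0.145 m or x of board_foot in the frame of box below -0.095 m)), for 0.1 s.
At the end, for the whole second after the job is handed in: The board is at rest, flat (within 0.08 rad, either face up) on the scale's platform, the centre of its blade within 35 mm of the platform's centre (horizontal distance between board and scale_top below 0.035 m and z of board in the frame of scale_top between 0.003 and 0.012 m and (angle between board's own z axis and vertical below 0.08 rad or angle between board's own z axis and vertical above 3.06 rad) and contact force between board and scale above 0.2 N and linear speed of board below 0.02 m/s and angular speed of board below 0.1 rad/s); the robot touches nothing.
It fails at once if the board is dropped: moving faster than 0.5 m/s while the fingers do not touch it (contact force between the fingers and board below 0.01 N and linear speed of board above 0.5 m/s).
It fails at once if the sugar bowl, timer or spatula is moved by more than 25 mm (distance of any of bowl, timer, spatula from where it was at the start of the episode above 0.025 m).
It fails at once if the sugar bowl is tipped by more than 0.5 rad (angle between bowl's own z axis and vertical above 0.5 rad).
It also fails if it takes over 45 s, if anything falls off the work surface, if the arm or the gripper's body presses on something with over 40 N, if the wrist force passes 120 N, or if a joint passes its speed limit or range.

## Working session

There is one attempt and no reset: what is moved stays moved. The work goes in short steps, Python scripts to look and compute and a tool call to move; the robot and the scene stay as the last step left them, time stands still between calls to the robot, and variables do not carry over. Pictures are saved under pics/ and viewed, at most 10 in all, crops included, and the job is handed in when it is done.

Besides the shell and the picture viewer there is one more tool, called after "Request:" in YAML: its name, and indented under it one key for each argument. drive_tool: Moves the arm, as the interface text tells. Its arguments: {"type":"object","properties":{"motion":{"type":"array","items":{"type":"array","items":{"type":"number"}}},"grip_force":{"type":"number"}},"required":["motion"]}

```bash
mkdir -p pics; ls
python3 - <<'E'
from station import *
import cv2,numpy as np
o=get_obs();print({k:np.round(v,3).tolist() for k,v in o.items()})
for n in("top","side"):
    s=snapshot(n);cv2.imwrite(f"pics/{n}0.png",s["color"][:,:,::-1])
    print(n,{k:(np.round(v,3).tolist()) for k,v in s.items() if k not in("color",)})
    for t in("box","cover_edge","board","board_handle","board_foot","scale","scale_top","bowl","timer","spatula"):
        print(t,[(np.round(d["point"]).tolist(),round(d["conf"],2)) for d in tip_of(s,t)][:5])
E
```

```text
pics
{'time': 0.0, 'joints': [1.114, 0.277, 1.506, -0.0, 1.361, -0.121], 'qvel': [-0.003, -0.001, 0.002, 0.0, -0.001, 0.002], 'joint_torque': [0.002, -40.46, -23.723, 0.07, 0.035, -0.0], 'tool_pos': [0.189, 0.542, 0.185], 'eef_rot': [-0.525, -3.097, 0.003], 'force': [0.433, -0.993, -0.696], 'ft_torque': [0.026, -0.002, -0.011], 'finger_force': 0.0, 'finger_gap': 0.999}
top {'vfov': 46.577, 'cx': 253.087, 'cy': 190.855, 'world_to_cam': [[-0.0, -1.0, -0.001, -0.173], [0.998, -0.0, 0.07, -0.565], [-0.07, -0.001, 0.998, -1.43], [0.0, 0.0, 0.0, 1.0]], 'shot': 1}
box [([267.0, 174.0], 0.96)]
cover_edge [([266.0, 164.0], 0.78), ([209.0, 137.0], 0.25)]
board [([273.0, 240.0], 0.82), ([369.0, 212.0], 0.75), ([265.0, 167.0], 0.71)]
board_handle [([272.0, 278.0], 0.97), ([268.0, 190.0], 0.87), ([392.0, 184.0], 0.57)]
board_foot [([358.0, 224.0], 0.62), ([272.0, 224.0], 0.59)]
scale [([142.0, 185.0], 0.73)]
scale_top [([138.0, 182.0], 0.84)]
bowl [([208.0, 142.0], 0.55), ([267.0, 177.0], 0.26), ([267.0, 167.0], 0.2)]
timer [([205.0, 243.0], 0.69)]
spatula [([319.0, 213.0], 0.9), ([210.0, 137.0], 0.7), ([264.0, 165.0], 0.46)]
side {'vfov': 49.618, 'cx': 251.671, 'cy': 193.818, 'world_to_cam': [[0.971, -0.237, -0.01, -0.591], [0.154, 0.599, 0.786, -0.082], [-0.181, -0.765, 0.618, -1.09], [0.0, 0.0, 0.0, 1.0]], 'shot': 2}
box [([275.0, 242.0], 0.79)]
cover_edge [([286.0, 194.0], 0.97)]
board [([273.0, 372.0], 0.77), ([193.0, 261.0], 0.62)]
board_handle [([136.0, 272.0], 0.96), ([251.0, 212.0], 0.72)]
board_foot [([245.0, 358.0], 0.72), ([214.0, 258.0], 0.71)]
scale [([234.0, 155.0], 0.89), ([178.0, 205.0], 0.66)]
scale_top [([233.0, 143.0], 0.8)]
bowl [([250.0, 212.0], 0.68)]
timer [([179.0, 207.0], 0.73)]
spatula [([243.0, 308.0], 0.96)]
```

View pics/top0.png

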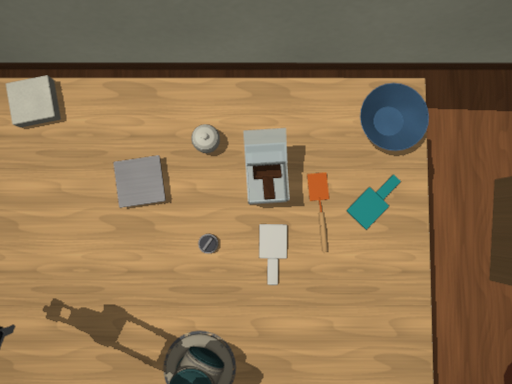

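View pics/side0.png

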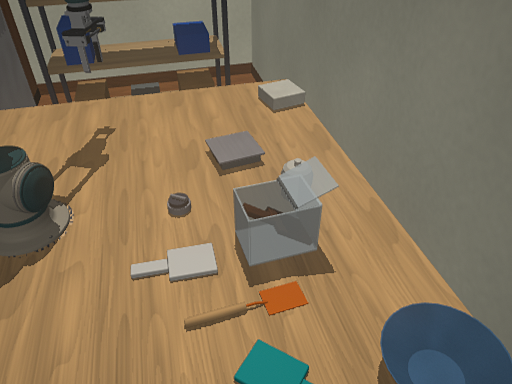

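The top view shows three board-shaped things: a dark brown one in the box (268,185), a white one (273,245) and a teal one (370,208). The dark one in the box is the one meant. The scale is the grey square at (140,182), the bowl is at (205,138), the timer at (208,244) and the spatula at (320,210). I'll check this in one close crop.

```bash
cat > h.py <<'E'
import numpy as np,cv2
from station import *
from scipy.spatial.transform import Rotation as R
def ray(s,p):
    f=192/np.tan(np.radians(s["vfov"])/2); M=np.array(s["world_to_cam"])
    d=np.array([(p[0]-s["cx"])/f,-(p[1]-s["cy"])/f,-1]);Rm=M[:3,:3]
    return -Rm.T@M[:3,3],Rm.T@d
def atz(s,p,z):
    c,d=ray(s,p);return c+d*(z-c[2])/d[2]
def proj(s,P):
    f=192/np.tan(np.radians(s["vfov"])/2); M=np.array(s["world_to_cam"]);q=np.atleast_2d(P)@M[:3,:3].T+M[:3,3]
    return np.c_[s["cx"]+f*q[:,0]/-q[:,2],s["cy"]-f*q[:,1]/-q[:,2]]
def tri(s1,p1,s2,p2):
    a,d=ray(s1,p1);b,e=ray(s2,p2);t=np.linalg.lstsq(np.c_[d,-e],b-a,rcond=None)[0]
    u=a+d*t[0];v=b+e*t[1];return (u+v)/2,np.linalg.norm(u-v)
E
python3 - <<'E'
from h import *
a=cv2.imread("pics/top0.png")
c=cv2.resize(a[115:265,105:305],None,fx=4,fy=4,interpolation=cv2.INTER_CUBIC);cv2.imwrite("pics/topc.png",c)
b=cv2.imread("pics/side0.png")
c=cv2.resize(b[120:270,170:370],None,fx=4,fy=4,interpolation=cv2.INTER_CUBIC);cv2.imwrite("pics/sidec.png",c)
s=snapshot("top");t=snapshot("side")
print("handle",tri(s,(268,190),t,(251,212)),"edge",tri(s,(266,164),t,(286,194)),"sc",tri(s,(138,182),t,(233,143)),atz(s,(138,182),.038))
for n in("scale","box"):
  for p,nm in((s,'top'),(t,'side')):
    m=masks_of(p,n)[0]["mask"].astype(np.uint8);k=max(cv2.findContours(m,0,2)[0],key=cv2.contourArea)
    print(n,nm,cv2.minAreaRect(k),cv2.approxPolyDP(k,4,True)[:,0].tolist())
E
```

```text
handle (array([ 0.55779153, -0.21789857,  0.10854208]), np.float64(0.006571626477104065)) edge (array([ 0.63793655, -0.21188613,  0.14035361]), np.float64(0.0024087139162717107)) sc (array([0.59326793, 0.19505037, 0.04498159]), np.float64(0.0037390959937161584)) [0.59204509 0.19711991 0.038     ]
scale top ((139.2860107421875, 180.59735107421875), (47.92015075683594, 47.154510498046875), 82.23483276367188) [[159, 155], [114, 161], [119, 206], [165, 200]]
scale side ((235.1470947265625, 148.58824157714844), (34.1975212097168, 52.872764587402344), 75.96376037597656) [[248, 132], [206, 140], [222, 168], [259, 159], [263, 151]]
box top ((266.625, 165.3325958251953), (73.98320007324219, 42.5817985534668), 86.93350982666016) [[285, 128], [244, 131], [250, 203], [289, 198]]
box side ((287.443603515625, 213.35801696777344), (87.71556091308594, 112.66802978515625), 68.33403778076172) [[315, 157], [274, 180], [233, 189], [235, 232], [249, 265], [316, 248], [322, 210], [317, 197], [336, 183]]
```

View pics/topc.png

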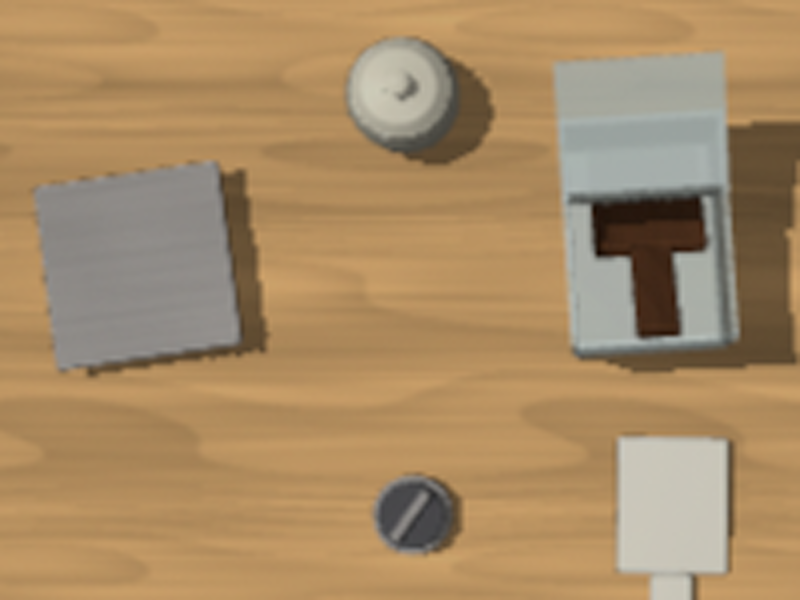

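View pics/sidec.png

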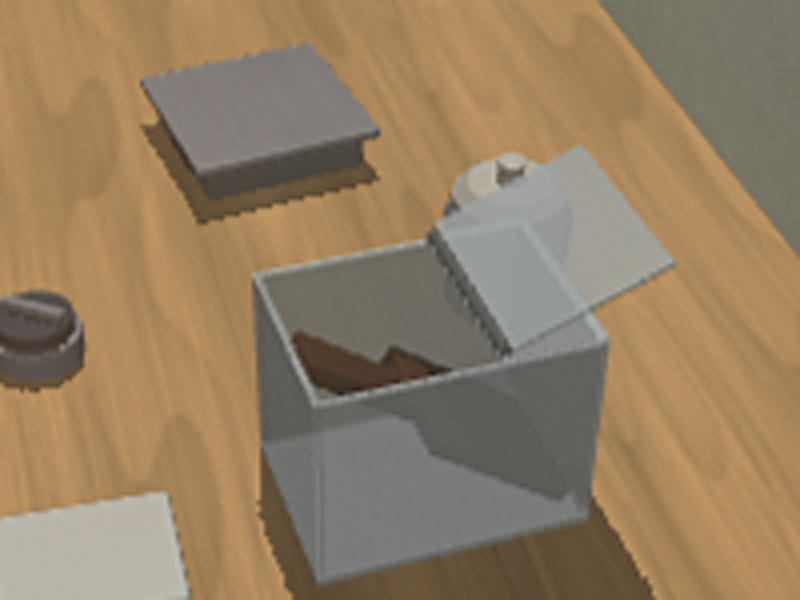

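The crops confirm it. The dark brown board is in the box, with its handle end at top-view pixel (269.5,198) and its blade running under the cover edge (about (247,165) to (286,162)). The white board outside the box is a look-alike. The scale is the grey plate on the left. Next I fit the poses.

Run:
```python
from h import *
from scipy.optimize import least_squares
s=snapshot("top");t=snapshot("side")
def W(p,P):
    c,d=np.cos(p[2]),np.sin(p[2]);P=np.array(P)/1000
    return np.c_[p[0]+c*P[:,0]-d*P[:,1],p[1]+d*P[:,0]+c*P[:,1],P[:,2]]
def fit(A,B,p0):
    r=least_squares(lambda p:np.r_[(proj(s,W(p,[a[0] for a in A]))-[a[1] for a in A]).ravel(),(proj(t,W(p,[b[0] for b in B]))-[b[1] for b in B]).ravel()],p0,loss='soft_l1');print(r.x.round(4),r.fun.round(1));return r.x
b=fit([((-86,62,140),(248.75,203)),((-86,-62,140),(289.25,200)),((22,62,144),(246.75,165)),((22,-62,144),(285.5,162))],
 [((-86,-62,140),(249.5,221.25)),((-86,62,140),(233.75,188.25)),((86,-62,140),(321.25,206.25)),((-86,-62,0),(250,265))],[.6,-.21,.05])
cT=lambda x,y:(105+x/4,115+y/4); cS=lambda x,y:(170+x/4,120+y/4)
sc=fit([((75,75,38),cT(35,187)),((75,-75,38),cT(217,163)),((-75,75,38),cT(58,370)),((-75,-75,38),cT(240,345))],
 [((-75,75,38),cS(143,82)),((75,75,38),cS(308,44)),((75,-75,38),cS(378,130)),((-75,-75,38),cS(197,172))],[.592,.197,.1])
# board predicted, y offset/yaw from handle & shoulder pixels in top
for P in([(-71.7,17,136),cT(638,335)],[(-71.7,-17,136),cT(679,332)]):
    print("handle end box-frame", (atz(s,P[1],.136)[:2]-b[:2])@np.array([[np.cos(b[2]),-np.sin(b[2])],[np.sin(b[2]),np.cos(b[2])]]))
for q in(cT(596,256),cT(707,249)):
    z=.085;print("shoulder",(atz(s,q,z)[:2]-b[:2])@np.array([[np.cos(b[2]),-np.sin(b[2])],[np.sin(b[2]),np.cos(b[2])]]))
print("timer",atz(s,(208,243),.042),"bowl",atz(s,(206,139),.08))
print("check side handle end corner",proj(t,W(b,[(-71.7,17,136),(-71.7,-17,136)])),cS(293,332),cS(318,392))
```

```text
[ 0.6154 -0.2143  0.0694] [-0.6 -1.8  0.5 -1.7 -1.1  0.1  1.6  0.2 -0.9  0.2 -0.9 -0.3  1.1 -1.1
 -0.6  1.1]
[0.5953 0.1914 0.1423] [ 0.1 -0.4  0.7 -1.  -0.  -0.1  0.9 -0.5 -1.9 -1.5 -0.2 -0.9 -0.1 -0.2
 -0.9 -0.3]
handle end box-frame [-0.08182513  0.01296674]
handle end box-frame [-0.08171873 -0.01772796]
shoulder [-0.01561751  0.03969846]
shoulder [-0.01617382 -0.04680091]
timer [ 0.39718874 -0.02969243  0.042     ] bowl [ 0.72379594 -0.02501928  0.08      ]
check side handle end corner [[244.26436936 199.46661473]
 [248.70700755 208.58889472]] (243.25, 203.0) (249.5, 218.0)
```

```bash
cat >> h.py <<'E'
def info():
    o=get_obs();Rm=R.from_rotvec(o["eef_rot"]);return o,np.array(o["tool_pos"]),Rm
def delta(p1,R1):
    o,p,Rm=info();print("t",round(o["time"],2),"p",p.round(4),"gap",round(o["finger_gap"],3),"F",np.round(o["force"],1),"pad",round(o["finger_force"],1),"q",np.round(o["joints"],2).tolist())
    print("x",Rm.as_matrix()[:,0].round(3),"y",Rm.as_matrix()[:,1].round(3),"z",Rm.as_matrix()[:,2].round(3))
    d=(Rm.inv()*R1).as_rotvec();print("rot units (tool)",(np.degrees(d)/10).round(3),"shift units before rot",(Rm.inv().apply(p1-p)/.02).round(2),"after rot",(R1.inv().apply(p1-p)/.02).round(2))
def down(yaw,flip=1):  # tool x = flip*(cos,sin), z down
    c,s=np.cos(yaw)*flip,np.sin(yaw)*flip;return R.from_matrix(np.c_[[c,s,0],[s,-c,0],[0,0,-1]])
E
python3 - <<'E'
from h import *
for f in(1,-1):delta(np.array([.569,-.2204,.23]),down(.0694,f))
E
```

```text
t 1.5 p [0.1895 0.5429 0.1855] gap 1.002 F [-0.5 -0.6  0.1] pad 0.0 q [1.11, 0.28, 1.5, -0.0, 1.36, -0.12]
x [-0.944  0.33  -0.   ] y [0.33  0.944 0.   ] z [ 0.  0. -1.]
rot units (tool) [ 0.0000e+00 -1.0000e-03  1.5678e+01] shift units before rot [-30.49 -29.78  -2.23] after rot [16.28 39.39 -2.23]
t 1.5 p [0.1895 0.5429 0.1855] gap 1.002 F [-0.5 -0.6  0.1] pad 0.0 q [1.11, 0.28, 1.5, -0.0, 1.36, -0.12]
x [-0.944  0.33  -0.   ] y [0.33  0.944 0.   ] z [ 0.  0. -1.]
rot units (tool) [ 1.000e-03  0.000e+00 -2.322e+00] shift units before rot [-30.49 -29.78  -2.23] after rot [-16.28 -39.39  -2.23]
```

Request:
drive_tool:
  motion:
    - [-1,-1,-0.2,0,0,0,0.4]
    - [-1,-1,-0.2,0,0,0,0.4]
    - [-1,-1,-0.2,0,0,0,0.4]
    - [-1,-1,-0.2,0,0,0,0.4]
    - [-1,-1,-0.2,0,0,0,0.4]
    - [-1,-1,-0.2,0,0,0,0.4]
    - [-1,-1,-0.2,0,0,0,0.4]
    - [-1,-1,-0.2,0,0,0,0.4]
    - [-1,-1,-0.2,0,0,0,0.4]
    - [-1,-1,-0.2,0,0,0,0.4]
    - [-1,-1,-0.2,0,0,0,0.4]
    - [-1,-1,0,0,0,0,0.4]

```text
time: 3.0
tool_pos: [0.3376, 0.2365, 0.23]
eef_rot: [0.525, 3.096, 0.001]
force: [0.8, -0.3, 0.4]
finger_gap: 0.601
finger_force: 0.0
```

Request:
drive_tool:
  motion:
    - [-1,-1,0,0,0,0,0.4]
    - [-1,-1,0,0,0,0,0.4]
    - [-1,-1,0,0,0,0,0.4]
    - [-1,-1,0,0,0,0,0.4]
    - [-1,-1,0,0,0,0,0.4]
    - [-1,-1,0,0,0,0,0.4]
    - [-1,-1,0,0,0,0,0.4]
    - [-1,-1,0,0,0,0,0.4]
    - [-1,-1,0,0,0,0,0.4]
    - [-1,-1,0,0,0,0,0.4]
    - [-1,-1,0,0,0,0,0.4]
    - [-1,-1,0,0,0,0,0.4]

```text
time: 4.5
tool_pos: [0.4849, -0.0693, 0.2296]
eef_rot: [0.525, 3.097, 0.0]
force: [-0.4, -0.7, -0.8]
finger_gap: 0.6
finger_force: 0.0
```

Request:
drive_tool:
  motion:
    - [-1,-1,0,0,0,0,0.4]
    - [-1,-1,0,0,0,0,0.4]
    - [-1,-1,0,0,0,0,0.4]
    - [-1,-1,0,0,0,0,0.4]
    - [-1,-1,0,0,0,0,0.4]
    - [-1,-0.8,0,0,0,0,0.4]
    - [0,0,0,0,0,-0.8,0.4]
    - [0,0,0,0,0,-0.8,0.4]
    - [0,0,0,0,0,-0.72,0.4]
    - [0,0,0,0,0,0,0.4]

```text
time: 5.75
tool_pos: [0.5597, -0.2179, 0.2293]
eef_rot: [0.106, -3.14, -0.0]
force: [-0.3, 0.2, 0.2]
finger_gap: 0.598
finger_force: 0.0
```

Run:
```python
from h import *
delta(np.array([.569,-.2204,.10]),down(.0694,-1))
s=snapshot("side");q=snapshot("top")
a=s["color"][100:290,150:350];b=q["color"][90:280,160:360]
cv2.imwrite("pics/pre.png",cv2.resize(np.hstack([a,b]),None,fx=2,fy=2,interpolation=cv2.INTER_CUBIC)[:,:,::-1])
```

```text
t 5.75 p [ 0.5597 -0.2179  0.2293] gap 0.598 F [-0.3  0.2  0.2] pad 0.0 q [-0.49, 0.3, 1.37, 0.0, 1.48, -2.13]
x [-0.998 -0.067  0.   ] y [-0.067  0.998  0.   ] z [-0.  0. -1.]
rot units (tool) [ 0.001 -0.    -0.011] shift units before rot [-0.45 -0.16  6.47] after rot [-0.45 -0.16  6.47]
```

View pics/pre.png

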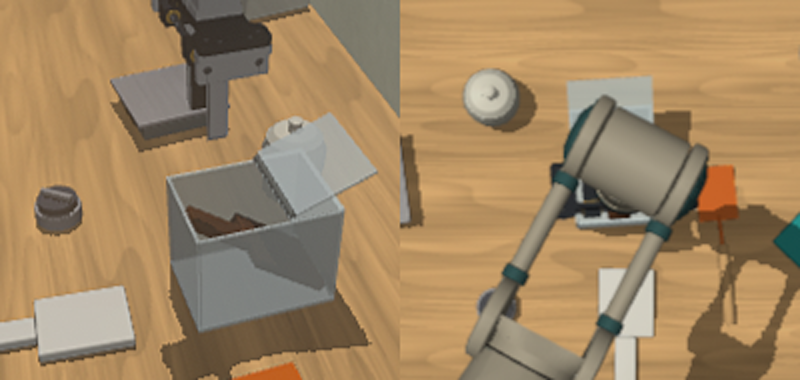

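The open fingers are above the handle, with the near fingertip at about (217,135) in the left panel, and the dark board is untouched. I lower and grip.

Request:
drive_tool:
  motion:
    - [-0.4,-0.15,0.8,0,0,0,0.4]
    - [0,0,0.8,0,0,0,0.4]
    - [0,0,0.8,0,0,0,0.4]
    - [0,0,0.8,0,0,0,0.4]
    - [0,0,0.8,0,0,0,0.4]
    - [0,0,0.8,0,0,0,0.4]
    - [0,0,0.8,0,0,0,0.4]
    - [0,0,0.8,0,0,0,0.4]
    - [0,0,0,0,0,0,0.4]

```text
time: 6.98
tool_pos: [0.5667, -0.2194, 0.0997]
eef_rot: [0.108, -3.137, -0.003]
force: [-0.7, 0.8, -0.6]
finger_gap: 0.597
finger_force: 0.0
```

Request:
drive_tool:
  motion:
    - [0,0,0,0,0,0,0.7]
    - [0,0,0,0,0,0,0.9]
    - [0,0,0,0,0,0,1]
    - [0,0,0,0,0,0,1]
  grip_force: 50

```text
time: 7.48
tool_pos: [0.5679, -0.22, 0.1018]
eef_rot: [-0.109, 3.139, -0.0]
force: [-0.0, 0.1, 0.9]
finger_gap: 0.212
finger_force: 0.0
```

Run:
```python
from h import *
delta(np.array([.569,-.2204,.14]),down(.0694,-1))
```

```text
t 7.47 p [ 0.5679 -0.22    0.1018] gap 0.212 F [-0.   0.1  0.9] pad 0.0 q [-0.48, 0.38, 1.56, 0.0, 1.2, -2.12]
x [-0.998 -0.069 -0.001] y [-0.069  0.998 -0.   ] z [ 0.001 -0.    -1.   ]
rot units (tool) [-0.001  0.003 -0.002] shift units before rot [-0.05 -0.02 -1.91] after rot [-0.05 -0.02 -1.91]
```

Run:
```python
from h import *
o=get_obs();print(o["finger_gap"],o["finger_force"],o["force"])
s=snapshot("side");q=snapshot("top")
a=s["color"][130:280,190:340]
cv2.imwrite("pics/g1.png",cv2.resize(a,None,fx=4,fy=4,interpolation=cv2.INTER_CUBIC)[:,:,::-1])
```

```text
0.21176588728716308 0.0 [-0.04151407  0.10800058  0.86954632]
```

View pics/g1.png

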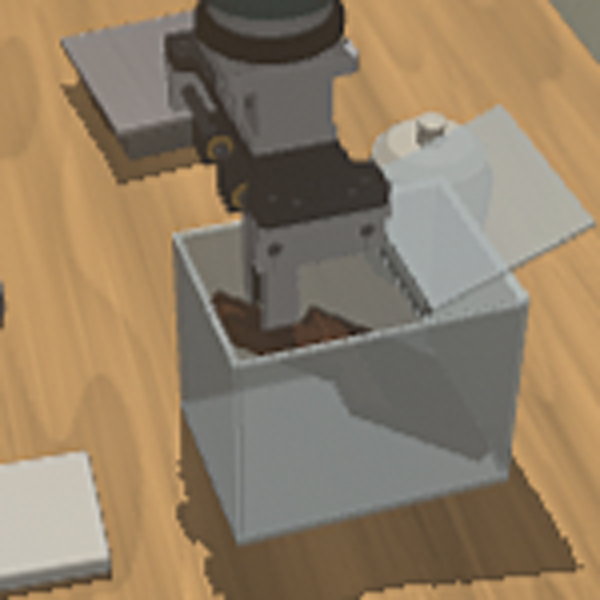

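Run:
```python
from h import *
from scipy.optimize import least_squares
s=snapshot("top");t=snapshot("side")
print("tip px",proj(t,[[.568,-.235,.083],[.568,-.245,.083],[.568,-.235,.1]]))
cT=lambda x,y:(105+x/4,115+y/4); cS=lambda x,y:(170+x/4,120+y/4)
# board: foot mid (x,y,z) world, yaw, pitch
def B(p,P):
    P=np.array(P)/1000
    r=R.from_euler("ZY",[p[3],p[4]]);return r.apply(P-[.055,0,0])+p[:3]
T=[((-140,17,7),cT(638,335)),((-140,-17,7),cT(679,332)),((-55,45,7),cT(596,256)),((-55,-45,7),cT(707,249))]
S=[((-140,17,7),cS(293,332)),((-55,45,7),cS(393,347)),((55,-45,-7),cS(562,500)),((-55,-45,-7),cS(432,455))]
def f(p):return np.r_[(proj(s,B(p,[a[0] for a in T]))-[a[1] for a in T]).ravel(),(proj(t,B(p,[b[0] for b in S]))-[b[1] for b in S]).ravel()]
r=least_squares(f,[.69,-.21,.01,.07,.66],loss='soft_l1');print(r.x.round(4),f(r.x).round(1))
print("handle end",B(r.x,[(-140,0,0)]),"at -105,-90,-75",B(r.x,[(-105,0,0),(-90,0,0),(-75,0,0)]).round(4).tolist())
```

```text
tip px [[258.55696687 224.16882782]
 [259.64498175 227.01878667]
 [258.56084629 218.66637371]]
[ 0.6942 -0.215   0.0141  0.0512  0.5948] [-0.4 -0.9  0.7 -0.7 -0.4 -2.4  0.7 -2.1 -1.4  0.3 -1.3 -0.8  0.2  0.1
 -2.   0.7]
handle end [[ 0.53285518 -0.22329296  0.12337969]] at -105,-90,-75 [[0.5618, -0.2218, 0.1038], [0.5742, -0.2212, 0.0954], [0.5866, -0.2205, 0.087]]
```

Request:
drive_tool:
  motion:
    - [0,0,0,0,0,0,1]
    - [0,0,0,0,0,0,1]

```text
time: 7.92
tool_pos: [0.5678, -0.2199, 0.1014]
eef_rot: [-0.109, 3.14, 0.0]
force: [-0.4, -0.6, -0.1]
finger_gap: 0.002
finger_force: 0.0
```

Run:
```python
from h import *
t=snapshot("side")
print("pre",proj(t,[[.5597,-.246,.210],[.5597,-.258,.21],[.5517,-.258,.21]]))
cv2.imwrite("pics/g2.png",cv2.resize(t["color"][170:245,220:320],None,fx=8,fy=8,interpolation=cv2.INTER_CUBIC)[:,:,::-1])
print(get_obs()["finger_force"])
```

```text
pre [[256.07186941 183.4799615 ]
 [257.48698118 186.82340678]
 [253.75382289 187.40498245]]
0.0
```

View pics/g2.png

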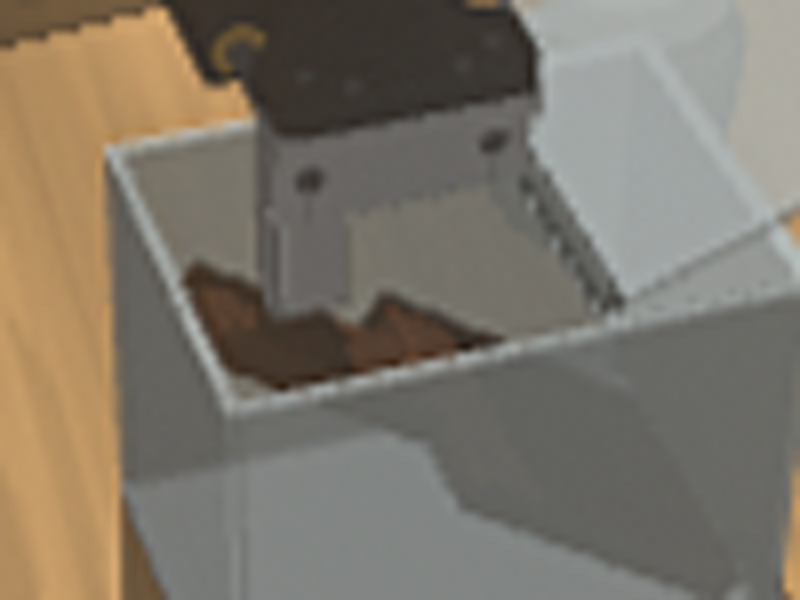

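Run:
```python
from h import *
t=snapshot("side")
for y in(-.308,-.2575,-.22):
  print(y,proj(t,[[.568-.0375,y,.18],[.568+.0375,y,.18],[.56,y,.083],[.576,y,.083],[.568,y,.1018]]).round(0).tolist())
print(np.array(t["world_to_cam"]).round(4).tolist())
m=tip_of(t,"board_handle");print([(d["point"],d["conf"]) for d in m])
```

```text
-0.308 [[250.0, 215.0], [285.0, 209.0], [263.0, 247.0], [270.0, 245.0], [267.0, 240.0]]
-0.2575 [[244.0, 200.0], [278.0, 195.0], [258.0, 231.0], [264.0, 230.0], [261.0, 225.0]]
-0.22 [[240.0, 190.0], [273.0, 184.0], [254.0, 221.0], [260.0, 219.0], [257.0, 214.0]]
[[0.9714, -0.2372, -0.0097, -0.5908], [0.154, 0.5985, 0.7862, -0.0823], [-0.1806, -0.7652, 0.6179, -1.0899], [0.0, 0.0, 0.0, 1.0]]
[([249.6, 213.8], 0.68), ([135.2, 271.8], 0.61)]
```

The fingers closed to zero over the handle, with the tips at about (259,209), above the board. In the picture they sit higher than I computed, and the board has not moved. I open again, go lower in small steps and watch the force.

Request:
drive_tool:
  motion:
    - [0,0,0,0,0,0,0.4]
    - [0,0,0,0,0,0,0.4]
    - [0,0,0,0,0,0,0.4]
    - [0,0,0,0,0,0,0.4]
    - [0,0,0,0,0,0,0.4]
    - [0,0,0,0,0,0,0.4]
    - [0,0,0,0,0,0,0.4]

```text
time: 8.95
tool_pos: [0.5678, -0.2199, 0.1015]
eef_rot: [-0.109, 3.14, 0.0]
force: [0.4, 0.4, -0.0]
finger_gap: 0.599
finger_force: 0.0
```

Request:
drive_tool:
  motion:
    - [0,0,0.25,0,0,0,0.4]
    - [0,0,0.25,0,0,0,0.4]
    - [0,0,0.25,0,0,0,0.4]
    - [0,0,0.25,0,0,0,0.4]
    - [0,0,0,0,0,0,0.4]

```text
time: 9.57
tool_pos: [0.5674, -0.2197, 0.0808]
eef_rot: [0.109, -3.139, -0.001]
force: [-0.1, -0.6, -0.4]
finger_gap: 0.599
finger_force: 0.0
```

Run:
```python
from h import *
t=snapshot("side");q=snapshot("top")
a=t["color"][130:280,190:340];b=q["color"][110:260,180:330]
cv2.imwrite("pics/g3.png",cv2.resize(np.hstack([a,b]),(800,400),interpolation=cv2.INTER_CUBIC)[:,:,::-1])
```

```text
(no output)
```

View pics/g3.png

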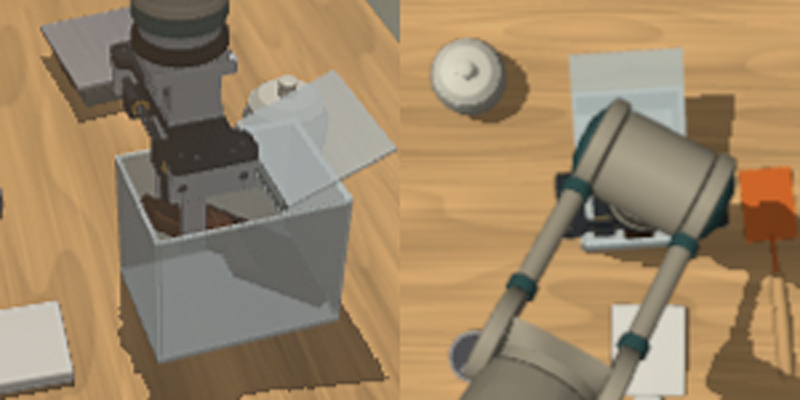

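In the top panel the gripper body's left edge is at about (239,185) px, which agrees with the computed y. So only the height was short. The near finger now runs down to the rim line at (263,216) px, past the handle's upper face. I try closing.

Request:
drive_tool:
  motion:
    - [0,0,0,0,0,0,0.7]
    - [0,0,0,0,0,0,0.9]
    - [0,0,0,0,0,0,1]
    - [0,0,0,0,0,0,1]

```text
time: 10.18
tool_pos: [0.5679, -0.22, 0.0816]
eef_rot: [-0.108, 3.139, -0.0]
force: [-1.2, 0.2, -0.2]
finger_gap: 0.358
finger_force: 50.0
```

It grips at 34 mm, but probably only near the fingertips. I regrip a little deeper for a safe hold.

Request:
drive_tool:
  motion:
    - [0,0,0,0,0,0,0.4]
    - [0,0,0,0,0,0,0.4]
    - [0,0,0,0,0,0,0.4]
    - [0,0,0.3,0,0,0,0.4]
    - [0,0,0.3,0,0,0,0.4]
    - [0,0,0.1,0,0,0,0.4]
    - [0,0,0,0,0,0,0.4]
    - [0,0,0,0,0,0,0.7]
    - [0,0,0,0,0,0,1]
    - [0,0,0,0,0,0,1]
    - [0,0,0,0,0,0,1]
    - [0,0,0,0,0,0,1]
  grip_force: 55

```text
time: 11.68
tool_pos: [0.5679, -0.22, 0.0676]
eef_rot: [-0.109, 3.139, -0.0]
force: [0.2, -0.4, 1.6]
finger_gap: 0.356
finger_force: 55.0
```

Held. I lift 40 mm and check.

Request:
drive_tool:
  motion:
    - [0,0,-0.3,0,0,0,1]
    - [0,0,-0.3,0,0,0,1]
    - [0,0,-0.4,0,0,0,1]
    - [0,0,-0.5,0,0,0,1]
    - [0,0,-0.5,0,0,0,1]
    - [0,0,0,0,0,0,1]

```text
time: 12.42
tool_pos: [0.568, -0.2202, 0.1087]
eef_rot: [-0.109, 3.139, -0.001]
force: [0.2, 0.3, -0.7]
finger_gap: 0.359
finger_force: 55.0
```

Run:
```python
from h import *
t=snapshot("side");q=snapshot("top")
a=t["color"][110:260,190:340];b=q["color"][110:260,180:330]
cv2.imwrite("pics/g4.png",cv2.resize(np.hstack([a,b]),(800,400),interpolation=cv2.INTER_CUBIC)[:,:,::-1])
```

```text
(no output)
```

View pics/g4.png

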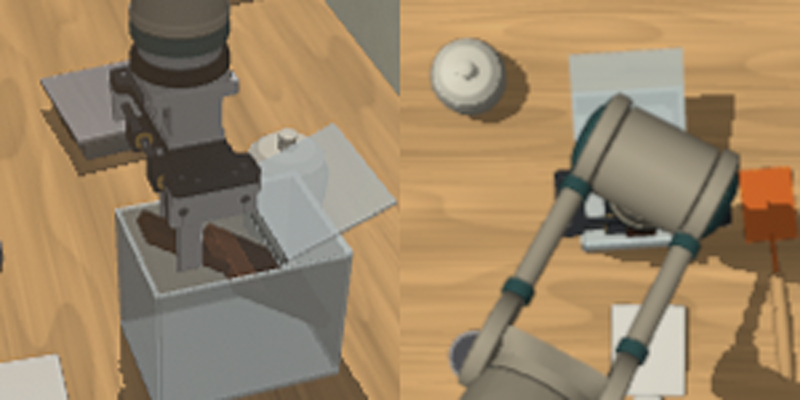

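The board rises with the gripper at the same slope: the handle end is at about (244,191) px and the fingertip reaches past it at (260,210) px. I draw it out along its slope, then up.

Request:
drive_tool:
  motion:
    - [0.4,0,-0.35,0,0,0,1]
    - [0.6,0,-0.5,0,0,0,1]
    - [0.8,0,-0.62,0,0,0,1]
    - [0.8,0,-0.62,0,0,0,1]
    - [0.8,0,-0.62,0,0,0,1]
    - [0.8,0,-0.62,0,0,0,1]
    - [0.4,0,-0.3,0,0,0,1]
    - [0,0,0,0,0,0,1]

```text
time: 13.52
tool_pos: [0.4758, -0.2266, 0.1807]
eef_rot: [-0.107, 3.138, -0.001]
force: [-0.5, -0.5, -2.0]
finger_gap: 0.357
finger_force: 55.0
```

Request:
drive_tool:
  motion:
    - [0.3,0,-0.5,0,0,0,1]
    - [0.3,0,-0.9,0,0,0,1]
    - [0.3,0,-0.9,0,0,0,1]
    - [0.3,0,-0.9,0,0,0,1]
    - [0.3,0,-0.9,0,0,0,1]
    - [0.3,0,-0.9,0,0,0,1]
    - [0.3,0,-0.9,0,0,0,1]
    - [0,0,-0.9,0,0,0,1]
    - [0,0,0,0,0,0,1]

```text
time: 14.65
tool_pos: [0.4348, -0.2297, 0.3173]
eef_rot: [-0.109, 3.137, -0.003]
force: [-0.4, 0.3, -2.2]
finger_gap: 0.357
finger_force: 55.0
```

Run:
```python
from h import *
s=snapshot("top");t=snapshot("side")
delta(np.array([.5,.17,.25]),down(.2,-1))
for n in("board","board_handle","board_foot"):
    for p in(s,t):print(n,[(np.round(d["point"],1).tolist(),round(d["conf"],2)) for d in tip_of(p,n)][:4])
```

```text
t 14.75 p [ 0.434  -0.229   0.3155] gap 0.357 F [-0.2  1.1 -0.7] pad 55.0 q [-0.63, 0.1, 1.42, 0.0, 1.63, -2.27]
x [-0.998 -0.069  0.001] y [-0.069  0.998  0.001] z [-0.001  0.001 -1.   ]
rot units (tool) [ 0.004 -0.003 -0.749] shift units before rot [-4.68 19.67  3.29] after rot [-7.2  18.9   3.27]
board [([272.3, 204.9], 0.85), ([366.5, 210.0], 0.7), ([273.5, 238.8], 0.63)]
board [([274.3, 371.9], 0.81), ([190.7, 259.1], 0.78), ([235.3, 148.5], 0.6), ([253.2, 155.1], 0.29)]
board_handle [([391.5, 181.6], 0.95), ([275.7, 277.9], 0.73)]
board_handle [([134.0, 271.2], 0.96), ([180.3, 121.5], 0.86), ([232.8, 153.0], 0.49), ([288.4, 196.7], 0.28)]
board_foot [([271.9, 186.4], 0.97), ([356.3, 221.1], 0.67)]
board_foot [([252.2, 156.6], 0.66), ([246.0, 356.1], 0.65)]
```

Run:
```python
from h import *
from scipy.optimize import least_squares
s=snapshot("top");t=snapshot("side")
f,e=tri(s,(271.9,186.4),t,(252.2,156.6));print("foot",f,e)
o,p,Rm=info()
# dark-board mask in each picture
def B(q,P):return R.from_euler("ZY",q[3:5]).apply(np.array(P)/1000)+q[:3]
def g(q):return np.r_[(proj(s,B(q,[(0,0,0),(55,0,0)]))-[(272.3,204.9),(271.9,186.4)]).ravel(),(proj(t,B(q,[(55,0,0),(-120,0,0)]))-[(252.2,156.6),(180.3,121.5)]).ravel()]
r=least_squares(g,[.5,-.22,.27,.07,.65],loss='soft_l1');print(r.x.round(4),g(r.x).round(1),"deg",np.degrees(r.x[4]))
rb=R.from_euler("ZY",r.x[3:5]);print("TCP in board frame",rb.inv().apply(p-r.x[:3]))
c,d=ray(s,(272.3,204.9))
for n in("top","side"):
    q=s if n=="top" else t
    for m in masks_of(q,"board"):
        col=q["color"][m["mask"]].mean(0) if m["mask"].any() else 0
        x,y=np.where(m["mask"])[::-1];print(n,round(m["conf"],2),np.round(col),m["mask"].sum(),x.min(),x.max(),y.min(),y.max())
```

```text
foot [ 0.55845814 -0.22371127  0.26346074] 0.00230877620083157
[ 0.5146 -0.2252  0.2951  0.0764  0.6542] [ 0.6 -2.4 -0.8  0.6  0.2  0.2 -0.5 -0.1] deg 37.48496869745375
TCP in board frame [-0.0765086   0.00222504 -0.03270489]
top 0.82 [ 50. 136. 127.] 1299 347 400 175 228
top 0.74 [75. 49. 32.] 665 255 291 186 212
top 0.74 [200. 196. 183.] 296 259 277 251 284
top 0.52 [168. 172. 165.] 2526 244 288 128 203
side 0.84 [81. 60. 42.] 1413 168 259 114 170
side 0.83 [ 29. 130. 126.] 2206 235 310 340 383
side 0.81 [180. 174. 164.] 2009 130 217 243 279
```

The board is out, at a 37.5° pitch and held firmly. I carry it over to the scale.

Request:
drive_tool:
  motion:
    - [-0.1,0.5,0,0,0,0,1]
    - [-0.2,0.9,0,0,0,0,1]
    - [-0.2,0.9,0,0,0,0,1]
    - [-0.2,0.9,0,0,0,0,1]
    - [-0.2,0.9,0,0,0,0,1]
    - [-0.2,0.9,0,0,0,0,1]
    - [-0.2,0.9,0,0,0,0,1]
    - [-0.2,0.9,0,0,0,0,1]
    - [-0.2,0.9,0,0,0,0,1]
    - [-0.2,0.9,0,0,0,0,1]
    - [-0.2,0.9,0,0,0,0,1]
    - [-0.2,0.9,0,0,0,0,1]

```text
time: 16.75
tool_pos: [0.4656, -0.017, 0.3161]
eef_rot: [-0.109, 3.139, 0.0]
force: [0.5, -0.2, -1.0]
finger_gap: 0.355
finger_force: 55.0
```

Request:
drive_tool:
  motion:
    - [-0.2,0.9,0,0,0,0,1]
    - [-0.2,0.9,0,0,0,0,1]
    - [-0.2,0.9,0,0,0,0,1]
    - [-0.2,0.9,0,0,0,0,1]
    - [-0.2,0.9,0,0,0,0,1]
    - [-0.2,0.9,0,0,0,0,1]
    - [-0.2,0.9,0,0,0,0,1]
    - [-0.2,0.9,0,0,0,0,1]
    - [-0.2,0.9,0,0,0,0,1]
    - [-0.2,0.9,0,0,0,0,1]
    - [-0.3,0.7,0,0,0,0,1]
    - [0,0.3,0,0,0,0,1]

```text
time: 18.25
tool_pos: [0.4981, 0.1851, 0.3158]
eef_rot: [0.11, -3.139, 0.0]
force: [0.0, 0.3, -1.0]
finger_gap: 0.362
finger_force: 55.0
```

Request:
drive_tool:
  motion:
    - [0,0,0,0,-0.3,0,1]
    - [0,0,0,0,-0.5,0,1]
    - [0,0,0,0,-0.5,0,1]
    - [0,0,0,0,-0.5,0,1]
    - [0,0,0,0,-0.5,0,1]
    - [0,0,0,0,-0.5,0,1]
    - [0,0,0,0,-0.5,0,1]
    - [0,0,0,0,-0.45,0,1]
    - [0,0,0,0,0,0,1]
    - [0,0,0,0,0,0,1]

```text
time: 19.5
tool_pos: [0.4982, 0.1842, 0.3169]
eef_rot: [-0.086, 2.486, 0.029]
force: [-1.0, 0.4, -2.0]
finger_gap: 0.358
finger_force: 55.0
```

```bash
cat > m.py <<'E'
from h import *
from scipy.optimize import least_squares
s=snapshot("top");t=snapshot("side")
o,p,Rm=info();print("t",round(o["time"],2),"p",p.round(4),"F",np.round(o["force"],1),"q",np.round(o["joints"],2).tolist());print(Rm.as_matrix().round(3).tolist())
for n in("board","board_handle","board_foot"):
    for q in(s,t):print(n,[(np.round(d["point"],1).tolist(),round(d["conf"],2)) for d in tip_of(q,n)][:5])
for nm,q in(("top",s),("side",t)):
    h=q["color"].astype(int);
    for m in masks_of(q,"board"):
        col=h[m["mask"]].mean(0)
        if col[0]-col[2]>25 and col.sum()<260:
            k=max(cv2.findContours(m["mask"].astype(np.uint8),0,2)[0],key=cv2.contourArea);print(nm,col.round(),cv2.approxPolyDP(k,2,True)[:,0].tolist())
E
python3 m.py
```

```text
t 19.6 p [0.4988 0.1843 0.3169] F [-0.3  0.9 -0.6] q [0.36, -0.19, 1.89, -0.24, 0.82, -1.18]
[[-0.791, -0.068, 0.608], [-0.054, 0.998, 0.042], [-0.609, 0.0, -0.793]]
board [([274.6, 238.0], 0.91), ([366.7, 207.9], 0.91), ([108.6, 178.4], 0.77), ([143.4, 183.6], 0.2)]
board [([191.7, 259.2], 0.87), ([273.6, 369.9], 0.79), ([221.7, 48.2], 0.55)]
board_handle [([272.9, 273.0], 0.71), ([393.4, 180.1], 0.71), ([112.7, 224.5], 0.69)]
board_handle [([180.4, 55.4], 0.87), ([134.6, 271.9], 0.66)]
board_foot [([277.1, 222.4], 0.91), ([357.0, 220.0], 0.73), ([108.5, 156.2], 0.7)]
board_foot [([240.2, 44.2], 0.84), ([213.3, 257.8], 0.78), ([244.9, 358.7], 0.6)]
top [84. 55. 35.] [[126, 155], [91, 158], [92, 194], [94, 199], [104, 201], [106, 230], [114, 224], [118, 213], [118, 201], [129, 196]]
side [74. 56. 44.] [[247, 50], [239, 41], [203, 43], [189, 48], [188, 52], [196, 57], [212, 59], [245, 55]]
```

```bash
cat > f.py <<'E'
from h import *
from scipy.optimize import least_squares
def fitb(T,S,q0):
    s=snapshot("top");t=snapshot("side");o,p,Rm=info()
    B=lambda q,P:R.from_euler("ZYX",q[3:6]).apply(np.array(P)/1000)+q[:3]
    P=[(0,0,0),(-120,0,0),(55,0,0)]
    def g(q):return np.r_[(proj(s,B(q,P))-T).ravel(),(proj(t,B(q,P))-S).ravel(),0*q[5]]
    r=least_squares(g,q0,loss='soft_l1');q=r.x;print(q.round(4),g(q).round(1),"pitch",np.degrees(q[4]).round(2))
    print("TCP in board",R.from_euler("ZYX",q[3:6]).inv().apply(p-q[:3]).round(4),"off scale",(q[:2]-[.5953,.1914]).round(4), "above",q[2]-.045)
    d=np.array([.5953,.1914,.047])-q[:3];print("move tool units",(Rm.inv().apply(d)/.02).round(2))
E
python3 - <<'E'
from f import *
fitb([(108.6,178.4),(112.7,224.5),(108.5,156.2)],[(221.7,48.2),(180.4,55.4),(240.2,44.2)],[.6,.19,.34,.07,0,0])
E
```

```text
[ 0.5747  0.1887  0.3498  0.0767 -0.055  -0.0084] [ 0.6 -0.7 -0.   0.8 -0.8 -0.3  0.1 -0.3 -2.3  0.3  1.   0.3 -0. ] pitch -3.15
TCP in board [-0.0788  0.0016 -0.0295] off scale [-0.0206 -0.0027] above 0.30479554138651943
move tool units [ 8.39  0.06 12.64]
```

Request:
drive_tool:
  motion:
    - [0.3,0,0.5,0,0,0,1]
    - [0.56,0,0.88,0,0,0,1]
    - [0.56,0,0.88,0,0,0,1]
    - [0.56,0,0.88,0,0,0,1]
    - [0.56,0,0.88,0,0,0,1]
    - [0.56,0,0.88,0,0,0,1]
    - [0.56,0,0.88,0,0,0,1]
    - [0.56,0,0.88,0,0,0,1]
    - [0.56,0,0.88,0,0,0,1]
    - [0.56,0,0.88,0,0,0,1]
    - [0.56,0,0.88,0,0,0,1]
    - [0.56,0,0.85,0,0,0,1]

```text
time: 21.6
tool_pos: [0.5182, 0.1856, 0.0774]
eef_rot: [-0.086, 2.487, 0.03]
force: [0.2, -0.5, -1.0]
finger_gap: 0.357
finger_force: 55.0
```

Request:
drive_tool:
  motion:
    - [0,0,0,0,0,0,1]
    - [0,0,0,0,0,0,1]

```text
time: 21.85
tool_pos: [0.519, 0.1854, 0.0791]
eef_rot: [-0.085, 2.485, 0.029]
force: [0.1, -0.2, -1.1]
finger_gap: 0.357
finger_force: 55.0
```

```bash
python3 m.py
```

```text
t 21.95 p [0.5194 0.1855 0.0799] F [ 0.1 -0.9 -1.5] q [0.34, 0.12, 2.3, -1.12, 0.18, -0.24]
[[-0.79, -0.068, 0.609], [-0.054, 0.998, 0.042], [-0.611, 0.0, -0.792]]
board [([135.8, 175.7], 0.77), ([271.1, 238.4], 0.77), ([368.6, 210.3], 0.61)]
board [([193.5, 259.3], 0.82), ([234.2, 128.4], 0.75), ([273.1, 372.0], 0.68)]
board_handle [([273.4, 277.2], 0.97), ([392.9, 182.1], 0.66), ([137.0, 214.4], 0.59), ([208.8, 141.1], 0.58)]
board_handle [([196.2, 133.0], 0.91), ([136.5, 271.9], 0.63)]
board_foot [([358.9, 222.0], 0.97), ([135.2, 161.1], 0.96), ([273.9, 223.2], 0.82)]
board_foot [([249.3, 120.3], 0.75), ([215.3, 256.6], 0.66), ([246.5, 358.0], 0.56)]
side [89. 64. 45.] [[254, 130], [246, 116], [215, 120], [211, 126], [203, 128], [207, 133], [217, 133], [220, 136]]
```

Lowering straight from here would run q4 and q5 into their limits (-1.12 and 0.18). I raise again and turn the board about the vertical so the handle lies to the left side, which frees the wrist.

Request:
drive_tool:
  motion:
    - [-0.61,0,-0.79,0,0,0,1]
    - [-0.61,0,-0.79,0,0,0,1]
    - [-0.61,0,-0.79,0,0,0,1]
    - [-0.61,0,-0.79,0,0,0,1]
    - [-0.61,0,-0.79,0,0,0,1]
    - [-0.61,0,-0.79,0,0,0,1]
    - [0,0,0,0,0,0,1]

```text
time: 23.22
tool_pos: [0.5202, 0.1854, 0.1993]
eef_rot: [-0.084, 2.481, 0.028]
force: [-0.2, 0.2, -0.1]
finger_gap: 0.355
finger_force: 55.0
```

Request:
drive_tool:
  motion:
    - [0,0,0,0.3,0,0.39,1]
    - [0,0,0,0.5,0,0.65,1]
    - [0,0,0,0.5,0,0.65,1]
    - [0,0,0,0.5,0,0.65,1]
    - [0,0,0,0.5,0,0.65,1]
    - [0,0,0,0,0,0,1]

```text
time: 23.98
tool_pos: [0.5194, 0.1868, 0.1949]
eef_rot: [0.702, 2.405, -0.244]
force: [0.5, 0.2, -1.2]
finger_gap: 0.353
finger_force: 55.0
```

Run:
```python
from h import *
delta(np.array([.561,.263,.199]),info()[2])
```

```text
t 23.98 p [0.5194 0.1868 0.1949] gap 0.353 F [ 0.5  0.2 -1.2] pad 55.0 q [0.65, 0.14, 1.88, -0.74, 1.01, 0.02]
x [-0.67   0.426 -0.607] y [ 0.54   0.842 -0.004] z [ 0.51  -0.331 -0.794]
rot units (tool) [0. 0. 0.] shift units before rot [ 0.11  4.33 -0.36] after rot [ 0.11  4.33 -0.36]
```

Request:
drive_tool:
  motion:
    - [0,0,0,0.4,0,0.53,1]
    - [0,0,0,0.4,0,0.53,1]
    - [0,0,0,0.4,0,0.53,1]
    - [0.37,0.82,-0.28,0,0,0,1]
    - [0.37,0.82,-0.28,0,0,0,1]
    - [0.37,0.82,-0.28,0,0,0,1]
    - [0.37,0.82,-0.28,0,0,0,1]
    - [0,0,0,0,0,0,1]
    - [0,0,0,0,0,0,1]

```text
time: 25.1
tool_pos: [0.548, 0.2536, 0.1962]
eef_rot: [1.122, 2.266, -0.382]
force: [-0.1, -0.4, -0.8]
finger_gap: 0.355
finger_force: 55.0
```

```bash
python3 m.py
```

```text
t 25.2 p [0.5481 0.2535 0.1965] F [-0.4  0.  -1.2] q [0.74, 0.36, 1.56, -0.67, 1.34, 0.29]
[[-0.48, 0.796, 0.368], [0.631, 0.605, -0.485], [-0.609, -0.0, -0.793]]
board [([272.8, 241.2], 0.98), ([121.2, 176.2], 0.85), ([366.6, 209.4], 0.75)]
board [([271.9, 370.4], 0.82), ([191.9, 259.4], 0.75)]
board_handle [([393.2, 184.4], 0.92), ([88.3, 201.3], 0.59), ([274.0, 275.5], 0.58), ([138.5, 164.4], 0.26)]
board_handle [([135.7, 270.4], 0.93), ([201.6, 80.5], 0.71)]
board_foot [([138.5, 164.1], 0.88), ([356.0, 224.2], 0.83), ([272.4, 221.3], 0.72)]
board_foot [([213.3, 254.7], 0.87), ([245.6, 94.2], 0.77), ([244.6, 357.8], 0.68)]
top [79. 50. 31.] [[130, 151], [99, 173], [103, 182], [80, 199], [84, 206], [109, 192], [119, 198], [147, 176]]
side [83. 60. 42.] [[203, 77], [211, 94], [238, 100], [255, 91], [253, 87], [232, 80], [219, 82]]
```

```bash
sed -i 's/return np.r_\[(proj(s,B(q,P))-T).ravel(),(proj(t,B(q,P))-S).ravel(),0\*q\[5\]\]/return np.nan_to_num(np.r_[(proj(s,B(q,P))-T).ravel(),(proj(t,B(q,P))-S).ravel(),0.5*q[5]])/' f.py
python3 - <<'E'
from f import *
n=np.nan
fitb([(121.2,176.2),(88.3,201.3),(138.5,164.1)],[(n,n),(201.6,80.5),(245.6,94.2)],[.6,.19,.22,-.93,0,0])
E
```

```text
[ 0.5934  0.1921  0.2262 -0.9311 -0.0329  0.    ] [ 1.2 -0.7 -0.4 -0.2 -0.2 -0.4  0.   0.  -0.5  0.2 -0.9  0.   0. ] pitch -1.89
TCP in board [-0.0775  0.0013 -0.0272] off scale [-0.0019  0.0007] above 0.18117603233836965
move tool units [5.39 0.05 7.16]
```

Request:
drive_tool:
  motion:
    - [0.3,0,0.4,0,0.15,0,1]
    - [0.61,0,0.79,0,0,0,1]
    - [0.61,0,0.79,0,0,0,1]
    - [0.61,0,0.79,0,0,0,1]
    - [0.61,0,0.79,0,0,0,1]
    - [0.61,0,0.79,0,0,0,1]
    - [0.61,0,0.79,0,0,0,1]
    - [0.61,0,0.79,0,0,0,1]
    - [0,0,0,0,0,0,1]

```text
time: 26.82
tool_pos: [0.5454, 0.2568, 0.0448]
eef_rot: [1.134, 2.289, -0.373]
force: [-0.3, -0.3, -1.6]
finger_gap: 0.354
finger_force: 55.0
```

```bash
python3 m.py
```

```text
t 26.93 p [0.5466 0.2576 0.0469] F [ 1.   0.5 -1.4] q [0.73, 0.51, 1.73, -0.72, 1.09, 0.49]
[[-0.489, 0.796, 0.356], [0.644, 0.605, -0.468], [-0.588, 0.0, -0.809]]
board [([273.8, 239.7], 0.87), ([365.6, 211.3], 0.76), ([137.0, 183.3], 0.6)]
board [([233.1, 133.8], 0.93), ([189.2, 262.5], 0.78), ([273.4, 372.8], 0.7)]
board_handle [([102.5, 204.7], 0.81), ([393.7, 181.2], 0.76), ([275.2, 277.5], 0.71), ([320.2, 210.5], 0.44)]
board_handle [([202.9, 123.6], 0.77), ([234.2, 135.5], 0.71), ([132.7, 269.6], 0.57)]
board_foot [([150.7, 169.5], 0.96), ([272.7, 221.7], 0.65), ([357.5, 221.3], 0.6)]
board_foot [([246.1, 141.4], 0.82), ([214.1, 258.2], 0.75)]
top [78. 49. 31.] [[143, 160], [116, 179], [118, 188], [100, 202], [101, 206], [112, 204], [123, 197], [132, 201], [157, 182]]
side [88. 63. 43.] [[204, 120], [213, 138], [235, 148], [253, 137], [252, 133], [233, 125], [220, 126]]
```

Run:
```python
from f import *
fitb([(137,183.3),(102.5,204.7),(150.7,169.5)],[(233.1,133.8),(202.9,123.6),(246.1,141.4)],[.6,.19,.08,-.93,0,0])
```

```text
[ 0.5924  0.1924  0.0755 -0.8934  0.0327  0.    ] [-0.6 -2.5  3.1  0.1 -0.3  0.4 -1.1  1.3  0.6 -0.7 -0.3 -0.4  0. ] pitch 1.87
TCP in board [-0.0787  0.005  -0.0311] off scale [-0.0029  0.001 ] above 0.030527210869237695
move tool units [0.74 0.08 1.23]
```

Request:
drive_tool:
  motion:
    - [0.15,0,0.2,0,0,0,1]
    - [0.18,0,0.24,0,0,0,1]
    - [0.18,0,0.24,0,0,0,1]
    - [0.12,0,0.16,0,0,0,1]
    - [0.06,0,0.08,0,0,0,1]
    - [0,0,0,0,0,0,1]

```text
time: 28.18
tool_pos: [0.5462, 0.2575, 0.0247]
eef_rot: [1.135, 2.287, -0.369]
force: [-1.7, 0.1, 2.5]
finger_gap: 0.36
finger_force: 56.5
```

Request:
drive_tool:
  motion:
    - [0.06,0,0.08,0,0,0,1]
    - [0.06,0,0.08,0,0,0,1]
    - [0,0,0,0,0,0,1]

```text
time: 28.55
tool_pos: [0.5465, 0.2574, 0.0238]
eef_rot: [1.134, 2.283, -0.369]
force: [-7.4, 4.3, 19.9]
finger_gap: 0.357
finger_force: 61.9
```

Request:
drive_tool:
  motion:
    - [0.06,0,0.08,0,0,0,1]
    - [0,0,0,0,0,0,1]

```text
time: 28.8
tool_pos: [0.5467, 0.2572, 0.0236]
eef_rot: [1.134, 2.281, -0.369]
force: [-12.1, 4.4, 27.1]
finger_gap: 0.36
finger_force: 64.8
```

Request:
drive_tool:
  motion:
    - [-0.08,0,-0.11,0,0,0,1]
    - [0,0,0,0,0,0,1]

```text
time: 29.05
tool_pos: [0.547, 0.2584, 0.0233]
eef_rot: [1.134, 2.285, -0.366]
force: [-5.0, 3.2, 13.8]
finger_gap: 0.358
finger_force: 60.7
```

```bash
python3 m.py
python3 - <<'E'
from h import *
t=snapshot("side");q=snapshot("top")
a=t["color"][60:190,150:280];b=q["color"][130:260,60:190]
cv2.imwrite("pics/g5.png",cv2.resize(np.hstack([a,b]),(800,400),interpolation=cv2.INTER_CUBIC)[:,:,::-1])
E
```

```text
t 29.15 p [0.547  0.2584 0.0233] F [-4.7  3.2 12.3] q [0.73, 0.54, 1.76, -0.75, 1.05, 0.53]
[[-0.487, 0.796, 0.359], [0.644, 0.605, -0.468], [-0.59, 0.003, -0.808]]
board [([367.4, 209.5], 0.95), ([137.2, 182.2], 0.92), ([273.2, 240.5], 0.69)]
board [([272.3, 371.0], 0.91), ([236.6, 143.4], 0.8), ([194.2, 260.3], 0.61)]
board_handle [([106.5, 203.7], 0.81), ([390.8, 181.7], 0.67), ([273.4, 276.8], 0.65), ([144.4, 182.8], 0.56)]
board_handle [([204.9, 130.6], 0.62), ([136.5, 268.7], 0.62), ([276.0, 239.0], 0.35)]
board_foot [([274.3, 222.9], 0.91), ([150.5, 175.5], 0.84), ([357.8, 221.2], 0.82), ([138.3, 182.1], 0.48)]
board_foot [([215.3, 258.8], 0.94), ([247.4, 147.0], 0.88), ([245.9, 358.5], 0.72)]
top [79. 51. 34.] [[159, 176], [142, 161], [117, 178], [118, 188], [101, 202], [101, 205], [104, 207], [124, 198], [134, 201], [159, 184]]
side [88. 64. 45.] [[206, 126], [212, 143], [235, 154], [255, 142], [232, 130], [221, 132]]
```

View pics/g5.png

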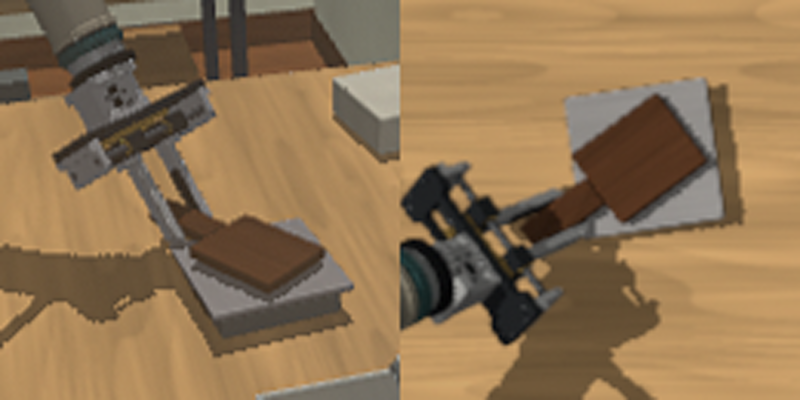

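Run:
```python
from f import *
fitb([(137.2,182.2),(106.5,203.7),(150.5,175.5)],[(236.6,143.4),(204.9,130.6),(247.4,147.0)],[.6,.19,.05,-.93,0,0])
s=snapshot("top");t=snapshot("side")
from scipy.optimize import least_squares
# mask-corner fit (upper face): blade corners
B=lambda q,P:R.from_euler("ZYX",q[3:6]).apply(np.array(P)/1000)+q[:3]
C=lambda x,y:(60+(x-400)/400*130,130+y/400*130); D=lambda x,y:(150+x/400*130,60+y/400*130)
P=[(55,-45,7),(55,45,7),(-55,-45,7),(-55,45,7)]
T=[C(620,216),C(707,158),C(573,155),C(657,96)]
P2=[(55,-45,7),(55,45,7),(-55,-45,7),(-55,45,7)]; S=[D(270,288),D(323,250),D(192,247),D(247,216)]
def g(q):return np.r_[(proj(s,B(q,P))-T).ravel(),(proj(t,B(q,P2))-S).ravel()]
r=least_squares(g,[.6,.19,.05,-.93,0,0],loss='soft_l1');print(r.x.round(4),g(r.x).round(1))
```

```text
[ 0.5942  0.1984  0.0456 -0.9182 -0.0011  0.    ] [-0.2 -1.1  0.2  0.2  0.3 -4.8 -4.1 -1.1  0.3  0.2 -1.6  1.   0. ] pitch -0.06
TCP in board [-0.0764 -0.0011 -0.0221] off scale [-0.0011  0.007 ] above 0.0005749168006613098
move tool units [-0.29 -0.17  0.13]
[ 0.5979  0.1971  0.0412 -2.1641 -0.0765  0.5465] [ 14.1   0.7  -4.6  -2.1   2.4   1.9 -16.3  -1.  -23.1   0.1 -17.6   3.3
  16.   -1.3  19.9  -0.2]
```

By the fit the board is level, its centre 0.6 mm above the seated height and about 7 mm off the platform's centre. The view shows the blade on the platform. I open a little and withdraw along the fingers.

Request:
drive_tool:
  motion:
    - [0,0,0,0,0,0,0.6]
    - [0,0,0,0,0,0,0.5]
    - [0,0,0,0,0,0,0.5]
    - [0,0,0,0,0,0,0.5]

```text
time: 30.35
tool_pos: [0.5517, 0.2625, 0.0239]
eef_rot: [1.13, 2.285, -0.352]
force: [4.2, 6.5, 8.6]
finger_gap: 0.5
finger_force: 5.0
```

Request:
drive_tool:
  motion:
    - [0,0,-0.3,0,0,0,0.5]
    - [0,0,-0.5,0,0,0,0.5]
    - [0,0,-0.8,0,0,0,0.5]
    - [0,0,-1,0,0,0,0.5]
    - [0,0,-1,0,0,0,0.5]
    - [0,0,-1,0,0,0,0.5]
    - [0,0,-1,0,0,0,0.5]
    - [0,0,0,0,0,0,0.5]
    - [0,0,0,0,0,0,0.5]

```text
time: 31.48
tool_pos: [0.5057, 0.3099, 0.1108]
eef_rot: [1.135, 2.288, -0.37]
force: [1.0, 0.3, 0.0]
finger_gap: 0.497
finger_force: 0.0
```

```bash
python3 m.py
```

```text
t 31.57 p [0.5058 0.3095 0.1104] F [ 0.5  0.4 -0.2] q [0.84, 0.46, 1.63, -0.65, 1.26, 0.46]
[[-0.49, 0.796, 0.355], [0.644, 0.605, -0.469], [-0.588, -0.001, -0.809]]
board [([364.4, 213.1], 0.94), ([136.0, 181.2], 0.69), ([272.2, 236.8], 0.67)]
board [([271.8, 369.6], 0.88), ([234.9, 143.7], 0.78), ([193.7, 258.9], 0.6), ([234.4, 146.0], 0.44)]
board_handle [([104.4, 203.3], 0.92), ([275.6, 277.2], 0.69), ([393.5, 182.9], 0.56)]
board_handle [([204.0, 136.0], 0.66), ([137.4, 269.5], 0.62)]
board_foot [([153.7, 170.9], 0.74), ([357.6, 222.6], 0.65)]
board_foot [([242.8, 359.5], 0.74), ([213.8, 255.6], 0.72), ([244.6, 148.2], 0.63)]
top [78. 50. 31.] [[144, 161], [117, 179], [120, 188], [100, 203], [106, 211], [127, 196], [132, 201], [137, 200], [159, 182]]
side [90. 66. 47.] [[199, 131], [209, 137], [214, 146], [236, 156], [255, 143], [232, 131], [222, 134], [206, 127]]
```

Request:
drive_tool:
  motion:
    - [0,0,-1,0,0,0,0.5]
    - [0,0,-1,0,0,0,0.5]
    - [0,0,0,0,0,0,0.5]
    - [0,0,0,0,0,0,0.5]

```text
time: 32.48
tool_pos: [0.4918, 0.3285, 0.1429]
eef_rot: [1.135, 2.288, -0.369]
force: [0.7, -0.2, 0.6]
finger_gap: 0.498
finger_force: 0.0
```

Run:
```python
from f import *
fitb([(136,181.2),(104.4,203.3),(153.7,170.9)],[(234.9,143.7),(204,136.),(244.6,148.2)],[.6,.19,.05,-.93,0,0])
s=snapshot("top");print([(n,np.round(tip_of(s,n)[0]["point"])) for n in("bowl","timer","spatula")],get_obs()["force"].round(1) if hasattr(get_obs()["force"],"round") else get_obs()["force"])
```

```text
[ 0.5943  0.2038  0.0363 -0.9405 -0.0959  0.    ] [ 0.1  0.1  2.4  0.1 -4.1  0.3 -2.6  0.3  2.2 -0.8  0.6  0.1  0. ] pitch -5.49
TCP in board [-0.1501 -0.0095  0.1213] off scale [-0.001   0.0124] above -0.008717198876393627
move tool units [-0.74 -0.34 -0.13]
[('bowl', array([209., 141.])), ('timer', array([206., 242.])), ('spatula', array([322., 213.]))] [-0.4  0.4 -0.1]
```

Run:
```python
from f import *
acc={}
for k in range(5):
  for v in("top","side"):
    s=snapshot(v)
    for n in("board","board_handle","board_foot"):
      for d in tip_of(s,n):
        x,y=d["point"]
        if (v=="top" and x<175 and 150<y<215) or (v=="side" and 190<x<260 and 115<y<165): acc.setdefault((v,n),[]).append((x,y))
g=lambda v:[tuple(np.median(acc[(v,n)],0)) for n in("board","board_handle","board_foot")]
print(g("top"),g("side"));fitb(g("top"),g("side"),[.6,.19,.05,-.93,0,0])
s=snapshot("top");m=[m for m in masks_of(s,"board") if m["point"][0]<175][0]["mask"]
# compare: flat-pose silhouette overlap against pitched pose
for pitch in(0,-.05,-.1):
  best=0
  for v in("top","side"):
    p=snapshot(v);mm=[m for m in masks_of(p,"board") if (m["point"][0]<175 if v=="top" else 190<m["point"][0]<260 and m["point"][1]<165)]
    if not mm: continue
    im=np.zeros((384,512),np.uint8)
    for bx in(((-55,55),45),((-140,-55),17)):
      P=np.array([(x,y,z) for x in bx[0] for y in(-bx[1],bx[1]) for z in(-7,7)])/1000
      q=proj(p,R.from_euler("ZY",[-.93,pitch]).apply(P)+[.595,.2,.045]).astype(np.float32);cv2.fillConvexPoly(im,cv2.convexHull(q).astype(int),1)
    a=mm[0]["mask"];print(pitch,v,round((a&(im>0)).sum()/(a|(im>0)).sum(),3))
```

```text
[(np.float64(136.4), np.float64(182.1)), (np.float64(108.3), np.float64(202.4)), (np.float64(154.9), np.float64(170.7))] [(np.float64(234.7), np.float64(143.9)), (np.float64(206.0), np.float64(135.2)), (np.float64(245.4), np.float64(146.5))]
[ 0.5946  0.1964  0.0435 -0.9533 -0.1246  0.    ] [ 1.4 -1.   0.2  0.4 -3.5  0.3 -1.9 -0.7  0.9 -0.1  0.2  0.7  0. ] pitch -7.14
TCP in board [-0.1538 -0.0068  0.12  ] off scale [-0.0007  0.005 ] above -0.0015053834594591434
move tool units [-0.28 -0.12 -0.01]
0 top 0.812
0 side 0.792
-0.05 top 0.811
-0.05 side 0.817
-0.1 top 0.829
-0.1 side 0.761
```

Run:
```python
from f import *
from scipy.optimize import minimize
V=[]
for v in("top","side"):
    p=snapshot(v);m=[m for m in masks_of(p,"board") if (m["point"][0]<175 if v=="top" else 190<m["point"][0]<260 and m["point"][1]<165)]
    h=p["color"].astype(int);c=(h[...,0]<125)&(h[...,0]-h[...,2]>22)
    if m:V.append((p,c&cv2.dilate(m[0]["mask"].astype(np.uint8),np.ones((5,5))).astype(bool)))
def cost(q):
    e=0
    for p,a in V:
        im=np.zeros((384*4,512*4),np.uint8)
        for bx in(((-55,55),45),((-140,-55),17)):
            P=np.array([(x,y,z) for x in bx[0] for y in(-bx[1],bx[1]) for z in(-7,7)])/1000
            w=proj(p,R.from_euler("ZY",[q[3],q[4]]).apply(P)+q[:3]);cv2.fillConvexPoly(im,cv2.convexHull((w*4+2).astype(np.float32)).astype(int),255)
        e+=np.abs(cv2.resize(im,(512,384),interpolation=cv2.INTER_AREA)/255-a).sum()/a.sum()
    return e
for p0 in(0,-.12):
    x0=np.array([.595,.2,.045,-.93,p0]);r=minimize(cost,x0,method="Nelder-Mead",options=dict(initial_simplex=x0+np.vstack([np.zeros(5),np.diag([.01,.01,.008,.08,.06])]),maxiter=400));print(r.x.round(4),r.fun)
print(len(V),get_obs()["time"])
```

```text
[ 0.5949  0.198   0.0433 -0.9016  0.    ] 0.20371957651228564
[ 0.5942  0.1968  0.0431 -0.9344 -0.0285] 0.18700150267125074
2 35.775
```

Silhouette fits put the tilt between 0 and 1.6°, the height as expected for a seated board, and the centre about 6 mm off the platform's. The bystanders are where they were. I hand in.

```bash
python3 -c "
from station import *
print(finish_job())"
```

```text
the job is handed in; nothing more can be done
None
```

I took the dark paddle board out of the box, laid it flat on the scale about 6 mm off centre by camera, let go, and handed the job in at about 36 s; the bowl, timer and spatula look unmoved, but the hand-in returned no verdict.

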